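# Slide the top ceramic plate off the stack into the loading nest

## Robot

A 6-joint arm with a two-finger parallel gripper is mounted at the origin on a cart in front of the work surface, level with it; the furniture and walls round the work are solid. World frame = base frame: x ahead of the robot, y to its left, z up, the work surface at z = 0. Lengths are in m, angles in rad, forces in N, time in s.
With the tool pointing down it reaches from about 0.3 to 0.95 m from the base axis. Payload 3.1 kg.
Tool frame: the origin (TCP) lies midway between the tips of the shut fingers; the grasp point (between the pads) lies 19 mm behind it; z points along the fingers, y is the line along which they close (so a half turn about z gives the same grasp; the last joint's range is limited). The gripper opens to 85 mm and grips with 20 to 120 N. Pads are 22 mm wide; open, the fingers measure 114 mm over their backs; the gripper's body (76 mm by 85 mm) begins 54 mm behind the grasp point. The pads swing forward as they close: fully open they stand 13 mm farther back than shut.
Start: joints at [1.185, 0.308, 1.634, -0, 1.2, -0.07], TCP at [0.194, 0.594, 0.231] pointing down, gripper open.
Joint ranges: [-3.06, 3.06], [-0.79, 1.96], [0.05, 2.63], [-1.19, 4.34], [0.05, 2.64], [-2.94, 2.94]. Speed limits (rad/s): [2.79, 2.79, 3.14, 3.14, 3.14, 3.14].

## Interface

Orientations are given as a 3x3 rotation matrix whose columns are the frame's x, y, z axes.
In Python, from station import ctrl gives the robot as it stands.
- The arm moves only by the tool play_rows, never from a script. Its argument "steps" is a list of rows, each a list of 3 entries, a list of its own where there are three numbers: the closure, from -1 (fully open) to 1 (shut), so that 0 is half open, then the shift along the tool's x, y, z in mm, then the turn about the tool's z in degrees. A call has 1 to 12 rows; each row is the pose to reach, as a shift and turn from the pose commanded when the call began, along the tool's axes at that moment; what a row does not reach only later rows make up. A row lasts 1/10 s, in which the tool goes at most 50 mm and 8.59 degrees, less where a joint would pass 70% of its speed; a pose out of reach is approached as far as the arm can. A call with a gripper value outside its range is refused whole. The fingers move at their own pace and stop on an object; "force" is the grip in N (left out, the last holds). Time passes only in rows, so rows that repeat a pose let the fingers close. It gives the time, the measured TCP pose, the force, the opening and the grip force at its end, in the units of the state.
- ctrl.state(): the state, without advancing time (a new reading comes with each control period).
- ctrl.grab_frame(name): name is "scene" or "top"; returns a dict with "frame" (400x640x3 uint8, red, green, blue), "mtx" (3x3 intrinsics, pixels), "rvec" (rotation vector, rad) and "tvec" (3), from world to camera coordinates, as OpenCV has them. Camera axes: x right, y down, z forward; pixel columns grow to the right and rows downward; lengths in m; the calibration is good to about 2 mm. A picture is of the moment at which its call begins. There is no depth.
- ctrl.close_job(): hands the job in; it is judged then, once.
The state is a dict: "t": time; "joint_pos": joint angles; "qvel": joint speeds; "joint_torque": joint torques, N m; "tcp_pos": TCP position; "tcp_rot": TCP orientation; "wrist_force": force on the tool from outside, world axes, zero at the start; "wrist_torque": the same for the moment, N m; "opening": opening from 0.0 (shut) to 1.0 (fully open); "finger_force": force on a finger pad.
Only numpy, scipy, OpenCV 4.12 (cv2) and the standard library are available. Lean on these libraries where they do the work, as an engineer would, in place of code of your own. Each camera call takes 0.05 s, during which the arm holds its last target. There are 200 camera calls.

## Task

Slide the top ceramic plate sideways off the stack in the magazine onto the nest beside it, and keep sliding until its edges rest against both the end stop and the side fence of the nest. The plates are brittle and lapped: touch down on it slowly, press only lightly from above (well under 25 N) while you drag it along, do not lift it or tip it up, and leave the other two plates in the magazine. Leave the bottle, the tape roll and the gear where they are.

Things in the scene. Friction and masses are not known exactly. Their poses are not given: they have to be found in the camera images.
- magazine: Fixed grey metal tray, 116 x 104 mm, holding the stack. Origin at bench level under the stack's centre. Floor 30 mm above it; 10 mm thick walls on its +x, -x, +y sides (inner faces 48 mm from the origin) reach 44 mm, 1 mm below the top plate's top face, so the plate cannot be pushed from behind or gripped by its edges. Open to its -y, where the nest stands.
- plate_top: The top plate: white lapped ceramic square, 90 x 90 x 5 mm, about 0.25 kg, hard and smooth. Plates and nest are slippery to each other; fingertips grip the plate somewhat better, so a steady press of about 7 to 12 N drags it, a lighter one slips. A touch faster than about 12 mm/s can peak over 25 N. Four tiny dark dots mark its corners. Origin at the centre of its underside, z up.
- plate_mid: The second plate of the stack, same kind, its underside 35 mm above the bench (that of the top plate: 40 mm). Origin at the centre of its underside.
- plate_low: The lowest plate of the stack, same kind, lying on the magazine's floor.
- nest: Fixed foot (origin at bench level under the seat) with a grey metal bed, 120 x 108 mm, at the magazine's open -y side, turned up to 0.06 rad against it. The bed's height was set by hand and is clamped: its top is 35.5 to 38.5 mm above the origin, so 1.5 to 4.5 mm below the top plate's underside; feel for it. It begins 51 mm to +y of the origin, 8 to 18 mm from the magazine.
- nest_seat (a point): Where the plate's underside centre is when home, at the bed's HIGHEST setting (38.5 mm; the bed may be up to 3 mm lower). Axes of the nest: end stop's face 45 mm to -y (away from the magazine), side fence's face 45 mm to +x; both steel bars 6 mm high. The plate comes out some 5 to 21 mm to the -x side of the seat, and tips and settles as it passes the bed's edge.
- dropper_bottle: Loose amber dropper bottle, 38 mm across, 113 mm tall, standing behind the nest; origin under its centre.
- tape_roll: Loose roll of masking tape, 66 mm across, 19 mm high, lying in front; origin under its centre.
- gear: Loose small spur gear, 33 mm across, 16 mm high, lying in front; origin under its centre.

How it is judged:
By the outcome, as a careful person would: the job done as asked, in the order asked, and still so for the second after the job is handed in, with the robot touching nothing.
It also fails if it takes over 61 s, if anything falls off the work surface, if the arm or the gripper's body presses on something with over 40 N, if the wrist force passes 120 N, or if a joint passes its speed limit or range.

## Working session

There is one attempt and no reset: what is moved stays moved. The work goes in short steps, Python scripts to look and compute and a tool call to move; the robot and the scene stay as the last step left them, time stands still between calls to the robot, and variables do not carry over. Pictures are saved under pics/ and viewed, at most 10 in all, crops included, and the job is handed in when it is done.

Besides the shell and the picture viewer there is one more tool, called by a JSON object that holds its "api" and its "payload". play_rows: Moves the arm, as the interface text tells. Its arguments: {"type":"object","properties":{"steps":{"type":"array"},"force":{"type":"number"}},"required":["steps"]}

```bash
mkdir -p pics; python3 - <<'E'
from station import ctrl
import cv2,numpy as np
s=ctrl.state()
print(s['t'],s['tcp_pos'],np.round(s['tcp_rot'],3),s['wrist_force'],s['opening'])
for n in ("scene","top"):
    f=ctrl.grab_frame(n); cv2.imwrite(f'pics/{n}0.png',f['frame'][:,:,::-1])
    R=cv2.Rodrigues(f['rvec'])[0]; print(n,f['mtx'].tolist(),-R.T@f['tvec'].ravel(),R[2])
E
```

```text
0.0 [0.19382184 0.59332553 0.23004143] [[-0.951  0.311 -0.001]
 [ 0.311  0.951 -0.002]
 [ 0.    -0.002 -1.   ]] [ 0.97834826 -1.11872318 -0.72100457] 0.9987729555700825
scene [[495.49099805401084, 0.0, 319.01134650234644], [0.0, 495.49099805401084, 196.94370072953038], [0.0, 0.0, 1.0]] [ 0.16850544 -0.34339282  0.69915106] [ 0.404165    0.59183316 -0.69741248]
top [[380.4457433723975, 0.0, 321.54295614222417], [0.0, 380.4457433723975, 193.62357708768954], [0.0, 0.0, 1.0]] [0.37071271 0.20036723 0.91138669] [ 0.20987556  0.00266538 -0.97772447]
```

View pics/top0.png

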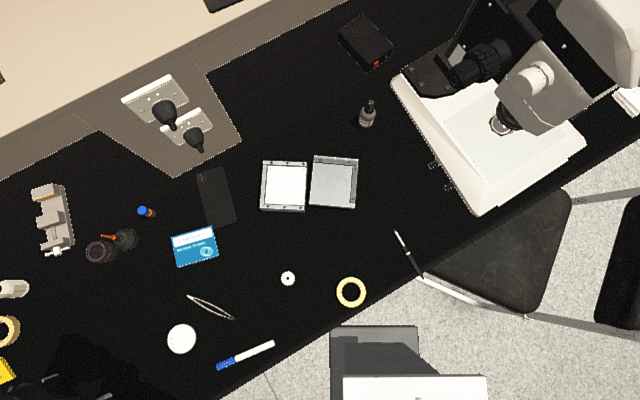

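View pics/scene0.png

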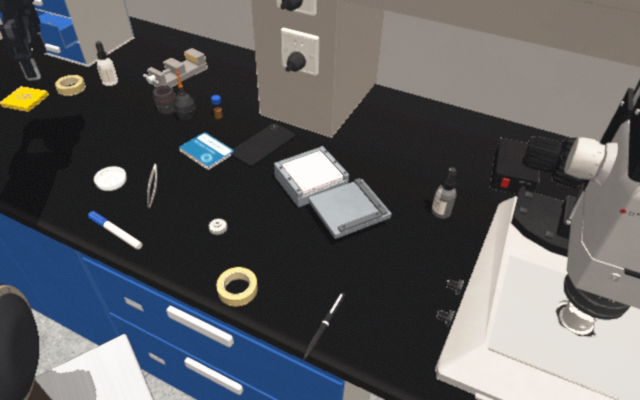

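```bash
python3 - <<'E'
import cv2,numpy as np
t=cv2.imread('pics/top0.png')[145:220,250:370]; s=cv2.imread('pics/scene0.png')[140:245,265:400]
a=cv2.resize(t,(780,488),interpolation=cv2.INTER_CUBIC); cv2.imwrite('pics/ct.png',a)
b=cv2.resize(s,(756,588),interpolation=cv2.INTER_CUBIC); cv2.imwrite('pics/cs.png',b)
E
```

```text
(no output)
```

View pics/ct.png

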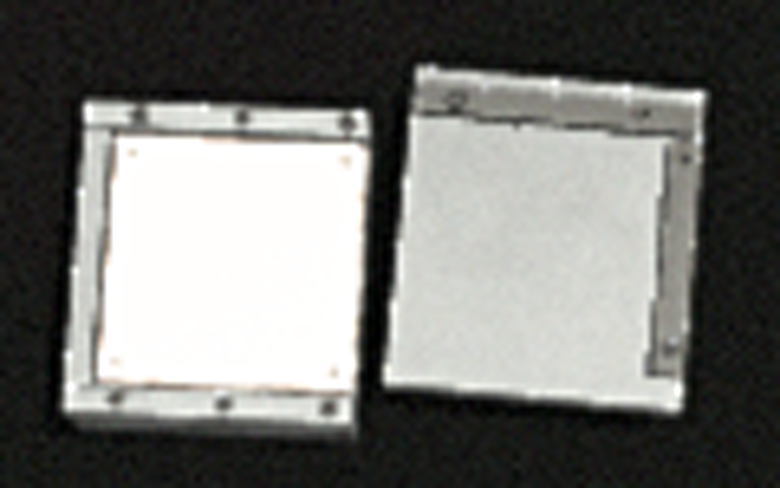

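View pics/cs.png

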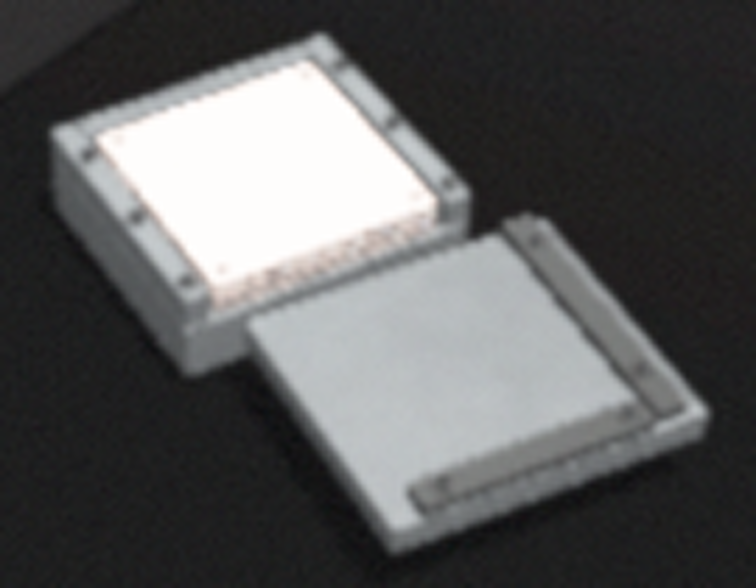

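```bash
cat > h.py <<'E'
import cv2,numpy as np
def ray(f,uv,z):
    R=cv2.Rodrigues(f['rvec'])[0]; t=np.ravel(f['tvec']); C=-R.T@t
    p=cv2.undistortPoints(np.array([uv],float).reshape(-1,1,2),f['mtx'],None).reshape(-1,2)
    d=np.c_[p,np.ones(len(p))]@R
    return C+d*((z-C[2])/d[:,2])[:,None]
E
python3 - <<'E'
from station import ctrl
from h import *
T=ctrl.grab_frame('top');S=ctrl.grab_frame('scene')
ct=lambda P:(np.array(P)+.5)/6.5-.5+[250,145]
cs=lambda P:(np.array(P)+.5)/5.6-.5+[265,140]
def show(n,P):
    print(n,(1000*P[:,:2]).round(1).tolist(),'edges',(1000*np.linalg.norm(np.roll(P,-1,0)-P,axis=1)).round(1),'ang',np.degrees([np.arctan2(*(b-a)[[1,0]]) for a,b in zip(P,np.roll(P,-1,0))]).round(1),'mean',(1000*P.mean(0)).round(1))
show('plateT',ray(T,ct([(108,135),(370,140),(352,393),(98,382)]),.045))
show('plateS',ray(S,cs([(97,135),(308,58),(440,205),(215,285)]),.045))
show('bedT',ray(T,ct([(418,68),(706,92),(684,410),(386,385)]),.037))
show('fenceT',ray(T,ct([(412,117),(667,142),(650,375)]),.037))
show('bedS',ray(S,cs([(248,322),(512,215),(708,410),(390,535)]),.037))
show('fenceS',ray(S,cs([(505,225),(637,395),(410,487)]),.043))
# auto corners of white plate
for n,f in (('T',T),('S',S)):
    m=(f['frame'].min(2)>235).astype('uint8'); 
    k,l,st,c=cv2.connectedComponentsWithStats(m)
    for i in range(1,k):
        if st[i,4]>300 and 250<c[i][0]<360 and 140<c[i][1]<230: print(n,st[i],ray(f,[c[i]],.045)*1000, cv2.minAreaRect(np.argwhere(l==i)[:,::-1].astype('f')))
E
```

```text
plateT [[626.5, 333.2], [623.6, 237.7], [530.1, 244.2], [535.0, 334.8]] edges [95.5 93.8 90.7 91.6] ang [-91.7 176.   86.9  -1. ] mean [578.8 287.5  45. ]
plateS [[536.8, 332.6], [626.1, 329.3], [620.4, 235.6], [531.3, 242.9]] edges [89.4 93.9 89.5 89.8] ang [ -2.1 -93.4 175.3  86.5] mean [578.6 285.1  45. ]
bedT [[653.4, 220.3], [643.1, 114.1], [524.2, 125.5], [534.4, 232.4]] edges [106.7 119.4 107.4 119.7] ang [-95.6 174.5  84.6  -5.8] mean [588.8 173.1  37. ]
fenceT [[634.6, 222.6], [624.1, 129.0], [537.1, 137.4]] edges [ 94.2  87.4 129.5] ang [-96.4 174.5  41.1] mean [598.6 163.   37. ]
bedS [[535.6, 228.5], [644.7, 224.7], [642.7, 111.9], [521.9, 122.8]] edges [109.2 112.8 121.4 106.6] ang [ -2.  -91.  174.8  82.6] mean [586.2 172.   37. ]
fenceS [[635.2, 216.6], [622.8, 125.7], [535.6, 132.0]] edges [ 91.7  87.4 130.7] ang [-97.7 175.9  40.4] mean [597.9 158.1  43. ]
T [ 265  166   41   39 1422] [[578.46092506 287.44246201  45.        ]] ((285.1317138671875, 184.8388214111328), (39.04944610595703, 37.21770477294922), 2.385944128036499)
S [ 283  152   59   39 1291] [[577.06478438 283.13403814  45.        ]] ((312.012939453125, 170.03350830078125), (32.09272766113281, 50.544246673583984), 68.96248626708984)
```

{"api": "play_rows", "payload": {"steps": [[1, [-30, -10, 0], -2], [1, [-75, -26, 0], -4], [1, [-120, -41, 0], -6], [1, [-165, -57, 0], -8], [1, [-210, -72, 0], -10], [1, [-255, -88, 10], -12], [1, [-300, -104, 30], -14], [1, [-345, -119, 50], -15.3], [1, [-390, -135, 70], -15.3], [1, [-430, -148, 90], -15.3], [1, [-458, -158, 110], -15.3], [1, [-458, -158, 120], -15.3]], "force": 40}}

```text
t: 1.4
tcp_pos: [0.5826, 0.2979, 0.1088]
tcp_rot: [[-0.999, 0.053, -0.001], [0.053, 0.999, -0.002], [0.001, -0.002, -1.0]]
wrist_force: [-0.5, -0.2, -0.3]
opening: 0.001
finger_force: 0.0
```

```bash
python3 - <<'E'
from station import ctrl
from h import *
s=ctrl.state();print(s['t'],s['tcp_pos'],s['tcp_rot'].round(4).tolist() if hasattr(s['tcp_rot'],'round') else s['tcp_rot'],s['wrist_force'],s['opening'])
a=cv2.resize(ctrl.grab_frame('scene')['frame'][120:260,250:410,::-1],(640,560));cv2.imwrite('pics/a1.png',a)
E
```

```text
1.4 [0.58262526 0.29792514 0.10883436] [[-0.9986, 0.0534, -0.0011], [0.0534, 0.9986, -0.0019], [0.001, -0.002, -1.0]] [-0.49720152 -0.21209455 -0.26523621] 0.0006294928704002554
```

View pics/a1.png

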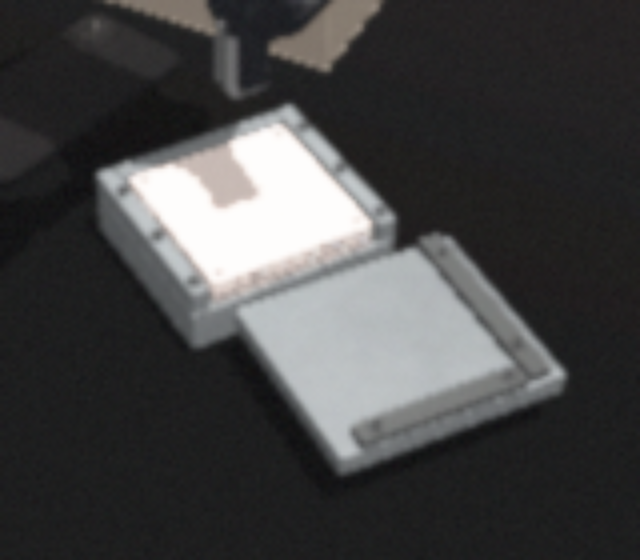

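The tool, shut, hovers over the plate's rear half (finger at crop ~ (240,90), plate below). Descend near it.

{"api": "play_rows", "payload": {"steps": [[1, [1, 1, 12], 0], [1, [2, 2, 24], 0], [1, [3, 3, 36], 0], [1, [3, 3, 45], 0], [1, [3, 3, 50], 0], [1, [3, 3, 53], 0], [1, [3, 3, 55], 0], [1, [3, 3, 56], 0], [1, [3, 3, 56], 0]]}}

```text
t: 2.35
tcp_pos: [0.5779, 0.3048, 0.0556]
tcp_rot: [[-0.999, 0.049, 0.001], [0.049, 0.999, 0.0], [-0.001, 0.0, -1.0]]
wrist_force: [0.1, 0.5, 0.0]
opening: -0.0
finger_force: 0.0
```

{"api": "play_rows", "payload": {"steps": [[1, [0, 0, 0.8], 0], [1, [0, 0, 1.6], 0], [1, [0, 0, 2.4], 0], [1, [0, 0, 3.2], 0], [1, [0, 0, 4.0], 0], [1, [0, 0, 4.8], 0], [1, [0, 0, 5.6], 0], [1, [0, 0, 6.4], 0], [1, [0, 0, 7.2], 0], [1, [0, 0, 7.6], 0], [1, [0, 0, 8.0], 0], [1, [0, 0, 8.0], 0]]}}

```text
t: 3.55
tcp_pos: [0.5775, 0.3048, 0.0472]
tcp_rot: [[-0.999, 0.049, -0.0], [0.049, 0.999, -0.0], [0.0, -0.0, -1.0]]
wrist_force: [-0.5, 1.0, 1.0]
opening: 0.003
finger_force: 0.0
```

{"api": "play_rows", "payload": {"steps": [[1, [0, 0, 0.4], 0], [1, [0, 0, 0.8], 0], [1, [0, 0, 1.2], 0], [1, [0, 0, 1.6], 0], [1, [0, 0, 2.0], 0], [1, [0, 0, 2.2], 0], [1, [0, 0, 2.2], 0], [1, [0, 0, 2.2], 0]]}}

```text
t: 4.35
tcp_pos: [0.5776, 0.3048, 0.0451]
tcp_rot: [[-0.999, 0.049, 0.0], [0.049, 0.999, 0.0], [-0.0, 0.0, -1.0]]
wrist_force: [0.3, 0.0, 0.4]
opening: -0.0
finger_force: 0.3
```

{"api": "play_rows", "payload": {"steps": [[1, [0, 0, 0.2], 0], [1, [0, 0, 0.4], 0], [1, [0, 0, 0.6], 0], [1, [0, 0, 0.6], 0], [1, [0, 0, 0.6], 0]]}}

```text
t: 4.85
tcp_pos: [0.5779, 0.3049, 0.0451]
tcp_rot: [[-0.999, 0.049, 0.001], [0.049, 0.999, 0.0], [-0.001, 0.0, -1.0]]
wrist_force: [-0.8, -0.1, 5.5]
opening: 0.001
finger_force: 2.7
```

{"api": "play_rows", "payload": {"steps": [[1, [0, 0, 0.2], 0], [1, [0, 0, 0.4], 0], [1, [0, -0.5, 0.5], 0], [1, [0, -1.5, 0.5], 0], [1, [0, -3, 0.5], 0], [1, [0, -5, 0.5], 0], [1, [0, -7, 0.5], 0], [1, [0, -9, 0.5], 0], [1, [0, -11, 0.5], 0], [1, [0, -13, 0.5], 0], [1, [0, -14, 0.5], 0], [1, [0, -14, 0.5], 0]]}}

```text
t: 6.05
tcp_pos: [0.5783, 0.2916, 0.0451]
tcp_rot: [[-0.999, 0.049, 0.003], [0.049, 0.999, 0.002], [-0.003, 0.002, -1.0]]
wrist_force: [0.6, 0.3, 5.2]
opening: -0.0
finger_force: 2.7
```

```bash
cat >> h.py <<'E'
def plate(z=.045):
    from station import ctrl
    s=ctrl.state(); f=ctrl.grab_frame('top')
    m=(f['frame'].min(2)>225).astype('uint8'); k,l,st,c=cv2.connectedComponentsWithStats(m)
    i=max((i for i in range(1,k) if 255<c[i][0]<365 and 150<c[i][1]<225),key=lambda i:st[i,4])
    print('area',st[i,4],'box',st[i,:4]); print('tcp',(1000*np.array(s['tcp_pos'])).round(1),'F',np.round(s['wrist_force'],1),'t',s['t'])
    x0,y0,w,h=st[i,:4]; print('right,left edges y:',(1000*ray(f,[(x0+w-.5,y0+h/2),(x0-.5,y0+h/2)],z)).round(1).tolist())
    return f
def dots(f,z):
    from station import ctrl
E
python3 -c "
from h import *
plate()"
```

```text
area 9 box [343 205   7   2]
tcp [578.3 291.6  45.1] F [0.6 0.3 5.2] t 6.05
right,left edges y: [[526.8, 138.4, 45.0], [526.9, 154.5, 45.0]]
```

```bash
cat > look.py <<'E'
import sys
from h import *
from station import ctrl
f=ctrl.grab_frame('scene'); m=(f['frame'].min(2)>235).astype('uint8')
k,l,st,c=cv2.connectedComponentsWithStats(m)
i=max((i for i in range(1,k) if 270<c[i][0]<390 and 140<c[i][1]<235),key=lambda i:st[i,4])
p=np.argwhere(l==i)[:,::-1]
z=float(sys.argv[1])/1000 if len(sys.argv)>1 else .045
q=(ray(f,p,z)*1000)[:,:2]
print('area',st[i,4],'box',st[i,:4],'y min/max by x-band',[(b,q[(abs(q[:,0]-b)<8),1].min().round(1),q[(abs(q[:,0]-b)<8),1].max().round(1)) for b in (545,560,580,600,613)],'x 1/99%',np.percentile(q[:,0],[1,99]).round(1))
if len(sys.argv)>2: cv2.imwrite(f'pics/{sys.argv[2]}.png',cv2.resize(f['frame'][110:260,250:410,::-1],(640,600),interpolation=cv2.INTER_CUBIC))
E
python3 look.py 45 b1
```

```text
area 933 box [287 157  60  37] y min/max by x-band [(545, np.float64(228.5), np.float64(315.7)), (560, np.float64(228.0), np.float64(299.8)), (580, np.float64(227.2), np.float64(278.6)), (600, np.float64(226.0), np.float64(303.6)), (613, np.float64(225.3), np.float64(304.1))] x 1/99% [534.6 622.6]
```

View pics/b1.png

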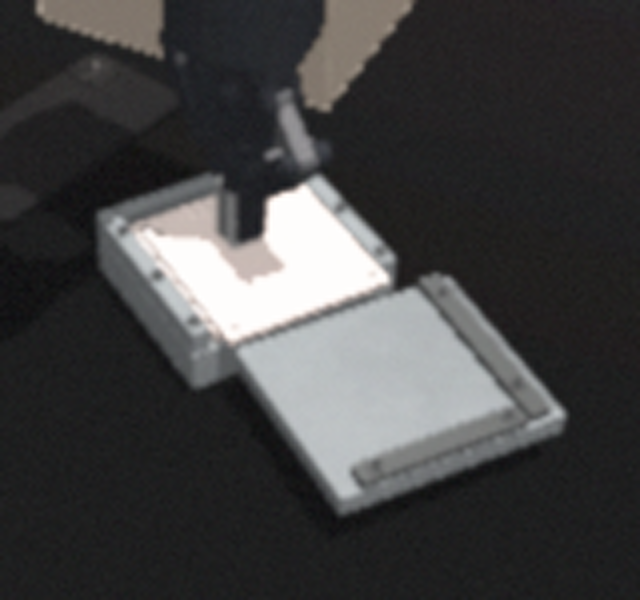

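{"api": "play_rows", "payload": {"steps": [[1, [0, 0, 0.2], 0], [1, [0, 0, 0.4], 0], [1, [0, -1, 0.4], 0], [1, [0, -3, 0.4], 0], [1, [0, -5, 0.4], 0], [1, [0, -7, 0.4], 0], [1, [0, -9, 0.4], 0], [1, [0, -11, 0.4], 0], [1, [0, -13, 0.4], 0], [1, [0, -15, 0.4], 0]]}}

```text
t: 7.15
tcp_pos: [0.578, 0.277, 0.0451]
tcp_rot: [[-0.999, 0.049, 0.004], [0.049, 0.999, 0.003], [-0.004, 0.003, -1.0]]
wrist_force: [1.3, 2.2, 7.0]
opening: -0.0
finger_force: 3.1
```

```bash
python3 look.py
```

```text
area 951 box [291 162  59  37] y min/max by x-band [(545, np.float64(214.9), np.float64(298.4)), (560, np.float64(213.7), np.float64(285.3)), (580, np.float64(212.7), np.float64(264.3)), (600, np.float64(211.2), np.float64(288.8)), (613, np.float64(211.4), np.float64(288.8))] x 1/99% [534.4 622.3]
```

{"api": "play_rows", "payload": {"steps": [[1, [0, -1, 0.2], 0], [1, [0, -3, 0.2], 0], [1, [0, -5, 0.2], 0], [1, [0, -7, 0.2], 0], [1, [0, -9, 0.2], 0], [1, [0, -11, 0.2], 0], [1, [0, -13, 0.2], 0], [1, [0, -15, 0.2], 0], [1, [0, -17, 0.2], 0], [1, [0, -19, 0.2], 0], [1, [0, -20, 0.2], 0]]}}

```text
t: 8.3
tcp_pos: [0.5773, 0.257, 0.0451]
tcp_rot: [[-0.999, 0.049, 0.005], [0.049, 0.999, 0.003], [-0.004, 0.003, -1.0]]
wrist_force: [0.4, 1.4, 6.6]
opening: -0.004
finger_force: 3.4
```

```bash
python3 look.py
```

```text
area 978 box [295 168  61  38] y min/max by x-band [(545, np.float64(195.0), np.float64(280.5)), (560, np.float64(193.1), np.float64(265.1)), (580, np.float64(192.5), np.float64(246.8)), (600, np.float64(191.3), np.float64(267.0)), (613, np.float64(190.8), np.float64(267.0))] x 1/99% [533.6 620.7]
```

{"api": "play_rows", "payload": {"steps": [[1, [0, -1, 0.1], 0], [1, [0, -3, 0.2], 0], [1, [0, -5, 0.2], 0], [1, [0, -7, 0.2], 0], [1, [0, -9, 0.2], 0], [1, [0, -11, 0.2], 0], [1, [0, -13, 0.3], 0], [1, [0, -15, 0.3], 0], [1, [0, -16, 0.3], 0]]}}

```text
t: 9.25
tcp_pos: [0.5769, 0.241, 0.0451]
tcp_rot: [[-0.999, 0.049, 0.005], [0.049, 0.999, 0.003], [-0.005, 0.003, -1.0]]
wrist_force: [0.4, 2.2, 7.3]
opening: -0.004
finger_force: 3.8
```

```bash
python3 look.py
```

```text
area 1064 box [300 172  61  40] y min/max by x-band [(545, np.float64(175.2), np.float64(263.9)), (560, np.float64(174.6), np.float64(247.8)), (580, np.float64(173.5), np.float64(233.0)), (600, np.float64(172.2), np.float64(250.3)), (613, np.float64(172.2), np.float64(250.6))] x 1/99% [531.9 620.4]
```

{"api": "play_rows", "payload": {"steps": [[1, [0, -1, 0.1], 0], [1, [0, -3, 0.1], 0], [1, [0, -5, 0.2], 0], [1, [0, -7, 0.3], 0], [1, [0, -9, 0.4], 0], [1, [0, -11, 0.5], 0], [1, [0, -12, 0.5], 0]]}}

```text
t: 10.0
tcp_pos: [0.5762, 0.229, 0.0445]
tcp_rot: [[-0.999, 0.049, 0.005], [0.049, 0.999, 0.002], [-0.005, 0.003, -1.0]]
wrist_force: [-0.3, 1.0, 7.8]
opening: -0.001
finger_force: 3.7
```

```bash
python3 look.py
```

```text
area 1071 box [303 176  61  40] y min/max by x-band [(545, np.float64(163.0), np.float64(253.6)), (560, np.float64(162.4), np.float64(237.5)), (580, np.float64(161.0), np.float64(219.4)), (600, np.float64(160.3), np.float64(236.3)), (613, np.float64(160.6), np.float64(236.7))] x 1/99% [531.2 620.3]
```

{"api": "play_rows", "payload": {"steps": [[1, [0, -1, 0.1], 0], [1, [0, -3, 0.2], 0], [1, [0, -5, 0.3], 0], [1, [0, -7, 0.4], 0], [1, [0, -9, 0.5], 0], [1, [0, -10, 0.6], 0]]}}

```text
t: 10.65
tcp_pos: [0.5759, 0.2191, 0.0441]
tcp_rot: [[-0.999, 0.049, 0.006], [0.049, 0.999, 0.003], [-0.005, 0.003, -1.0]]
wrist_force: [-0.3, 1.5, 8.1]
opening: 0.003
finger_force: 4.2
```

```bash
python3 look.py
```

```text
area 1085 box [306 180  61  40] y min/max by x-band [(545, np.float64(154.5), np.float64(237.6)), (560, np.float64(152.2), np.float64(224.1)), (580, np.float64(151.6), np.float64(209.4)), (600, np.float64(150.8), np.float64(226.0)), (613, np.float64(150.2), np.float64(225.0))] x 1/99% [530.7 618.6]
```

{"api": "play_rows", "payload": {"steps": [[1, [0, -1, 0.1], 0], [1, [0, -3, 0.2], 0], [1, [0, -5, 0.3], 0], [1, [0, -7, 0.4], 0], [1, [0, -9, 0.5], 0], [1, [0, -9, 0.7], 0]]}}

```text
t: 11.3
tcp_pos: [0.5727, 0.2086, 0.0412]
tcp_rot: [[-0.999, 0.049, -0.0], [0.049, 0.999, -0.0], [0.0, -0.0, -1.0]]
wrist_force: [-0.6, -0.6, 4.4]
opening: 0.002
finger_force: 2.2
```

```bash
python3 look.py 43
```

```text
area 971 box [309 184  60  38] y min/max by x-band [(545, np.float64(149.1), np.float64(227.0)), (560, np.float64(148.3), np.float64(210.3)), (580, np.float64(146.9), np.float64(202.1)), (600, np.float64(146.3), np.float64(213.9)), (613, np.float64(145.5), np.float64(213.1))] x 1/99% [531.  618.3]
```

{"api": "play_rows", "payload": {"steps": [[1, [0, 0, 0.2], 0], [1, [0, 0, 0.4], 0], [1, [-0.5, -1, 0.4], 0.2], [1, [-1.5, -2.5, 0.4], 0.6], [1, [-2.5, -4.5, 0.4], 1], [1, [-3.5, -6.5, 0.4], 1.4], [1, [-4.5, -8.5, 0.4], 1.8], [1, [-5.5, -10, 0.4], 2.2], [1, [-6.5, -11.5, 0.4], 2.6], [1, [-7, -12, 0.4], 2.6]]}}

```text
t: 12.35
tcp_pos: [0.5796, 0.1965, 0.0411]
tcp_rot: [[-0.996, 0.095, 0.0], [0.095, 0.996, 0.0], [-0.0, 0.0, -1.0]]
wrist_force: [-0.8, 1.0, 5.9]
opening: 0.0
finger_force: 2.8
```

```bash
python3 look.py 41.2 c1
```

```text
area 965 box [316 187  60  37] y min/max by x-band [(545, np.float64(139.4), np.float64(215.6)), (560, np.float64(138.6), np.float64(206.3)), (580, np.float64(136.9), np.float64(181.9)), (600, np.float64(134.4), np.float64(202.3)), (613, np.float64(132.6), np.float64(202.3))] x 1/99% [537.4 625.9]
```

View pics/c1.png

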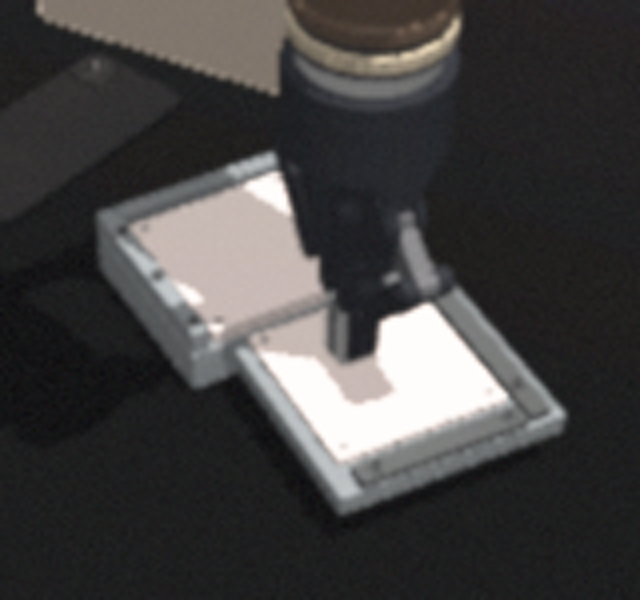

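{"api": "play_rows", "payload": {"steps": [[1, [0, 0, 0.2], 0], [1, [0, 0, 0.3], 0], [1, [0, -0.7, 0.3], 0], [1, [0, -1.4, 0.3], 0], [1, [0, -2.1, 0.3], 0], [1, [0, -2.8, 0.3], 0], [1, [0, -3.4, 0.3], 0], [1, [0, -4, 0.3], 0]]}}

```text
t: 13.2
tcp_pos: [0.5799, 0.1929, 0.0412]
tcp_rot: [[-0.996, 0.094, 0.002], [0.094, 0.996, 0.001], [-0.002, 0.001, -1.0]]
wrist_force: [0.2, 2.1, 6.0]
opening: -0.002
finger_force: 2.7
```

```bash
python3 look.py 41.2
```

```text
area 966 box [317 188  60  38] y min/max by x-band [(545, np.float64(136.4), np.float64(212.3)), (560, np.float64(134.7), np.float64(203.0)), (580, np.float64(133.0), np.float64(178.7)), (600, np.float64(131.3), np.float64(199.0)), (613, np.float64(130.4), np.float64(199.0))] x 1/99% [537.8 626. ]
```

{"api": "play_rows", "payload": {"steps": [[1, [0, 0, 0.2], 0], [1, [0, 0, 0.3], 0], [1, [0, -0.6, 0.3], 0], [1, [0, -1.2, 0.3], 0], [1, [0, -1.8, 0.3], 0], [1, [0, -2.4, 0.3], 0], [1, [0, -3, 0.3], 0]]}}

```text
t: 13.95
tcp_pos: [0.58, 0.1902, 0.0411]
tcp_rot: [[-0.996, 0.095, 0.003], [0.095, 0.996, 0.001], [-0.003, 0.002, -1.0]]
wrist_force: [0.8, 2.1, 6.6]
opening: -0.0
finger_force: 3.0
```

```bash
python3 look.py 41.2
```

```text
area 945 box [317 189  61  37] y min/max by x-band [(545, np.float64(135.3), np.float64(210.0)), (560, np.float64(133.7), np.float64(199.8)), (580, np.float64(132.0), np.float64(175.5)), (600, np.float64(129.3), np.float64(195.7)), (613, np.float64(128.5), np.float64(195.7))] x 1/99% [537.7 625.9]
```

{"api": "play_rows", "payload": {"steps": [[1, [0, -0.6, 0.1], 0], [1, [0, -1.2, 0.2], 0], [1, [0, -1.8, 0.2], 0], [1, [0, -2.4, 0.2], 0], [1, [0, -3, 0.2], 0]]}}

```text
t: 14.5
tcp_pos: [0.5799, 0.1874, 0.0411]
tcp_rot: [[-0.996, 0.095, 0.003], [0.095, 0.996, 0.002], [-0.003, 0.002, -1.0]]
wrist_force: [-0.2, 3.0, 7.0]
opening: -0.001
finger_force: 3.3
```

```bash
python3 look.py 41.2
```

```text
area 897 box [318 190  60  36] y min/max by x-band [(545, np.float64(135.3), np.float64(209.0)), (560, np.float64(133.7), np.float64(199.8)), (580, np.float64(132.0), np.float64(172.3)), (600, np.float64(129.3), np.float64(192.4)), (613, np.float64(128.5), np.float64(192.4))] x 1/99% [537.6 625.9]
```

{"api": "play_rows", "payload": {"steps": [[1, [-0.6, 0, 0.1], 0], [1, [-1.2, 0, 0.2], 0], [1, [-1.8, -0.1, 0.2], 0], [1, [-2.4, -0.2, 0.2], 0], [1, [-3, -0.3, 0.2], 0], [1, [-3.6, -0.4, 0.2], 0]]}}

```text
t: 15.15
tcp_pos: [0.5823, 0.1866, 0.0411]
tcp_rot: [[-0.995, 0.095, 0.0], [0.095, 0.995, 0.001], [-0.0, 0.001, -1.0]]
wrist_force: [-3.4, 3.0, 10.2]
opening: -0.001
finger_force: 5.0
```

```bash
sed -i 's/^if len/for b in (140,150,160,170,180,190): print(b,q[abs(q[:,1]-b)<3,0].max().round(1),q[abs(q[:,1]-b)<3,0].min().round(1),end="; ")\nif len/' look.py; python3 look.py 41.2
```

```text
area 888 box [320 190  59  36] y min/max by x-band [(545, np.float64(135.4), np.float64(207.0)), (560, np.float64(133.7), np.float64(199.8)), (580, np.float64(131.9), np.float64(162.8)), (600, np.float64(129.3), np.float64(191.4)), (613, np.float64(128.5), np.float64(191.4))] x 1/99% [539.6 627.5]
140 625.5 537.4; 150 625.6 538.4; 160 627.4 539.4; 170 629.1 540.6; 180 629.2 541.6; 190 629.3 542.8;
```

{"api": "play_rows", "payload": {"steps": [[1, [-0.6, 0, -0.1], 0], [1, [-1.2, 0, -0.1], 0], [1, [-1.8, 0, -0.1], 0], [1, [-2.4, 0, -0.1], 0], [1, [-3, 0, -0.1], 0]]}}

```text
t: 15.7
tcp_pos: [0.5841, 0.1859, 0.0411]
tcp_rot: [[-0.996, 0.094, -0.002], [0.094, 0.996, 0.0], [0.002, 0.0, -1.0]]
wrist_force: [-4.5, 2.4, 11.3]
opening: 0.005
finger_force: 6.0
```

```bash
python3 look.py 41.2
```

```text
area 886 box [319 190  60  36] y min/max by x-band [(545, np.float64(135.4), np.float64(210.3)), (560, np.float64(133.7), np.float64(199.8)), (580, np.float64(131.9), np.float64(151.4)), (600, np.float64(129.3), np.float64(191.4)), (613, np.float64(128.4), np.float64(191.4))] x 1/99% [539.6 627.6]
140 625.5 537.4; 150 625.6 538.4; 160 627.4 539.4; 170 629.1 540.6; 180 629.2 541.6; 190 629.3 542.8;
```

{"api": "play_rows", "payload": {"steps": [[1, [-0.2, -0.6, -0.1], 0], [1, [-0.3, -1.2, -0.2], 0], [1, [-0.4, -1.8, -0.2], 0], [1, [-0.5, -2.4, -0.2], 0], [1, [-0.5, -2.4, -0.2], 0]]}}

```text
t: 16.25
tcp_pos: [0.5858, 0.184, 0.0411]
tcp_rot: [[-0.995, 0.095, 0.001], [0.095, 0.995, 0.002], [-0.001, 0.002, -1.0]]
wrist_force: [-0.8, 2.4, 8.0]
opening: -0.001
finger_force: 3.9
```

{"api": "play_rows", "payload": {"steps": [[1, [0, 0, -0.3], 0], [1, [0, 0, -0.6], 0], [1, [0, 0, -0.9], 0], [1, [0, 0, -1.2], 0], [1, [0, 0, -1.6], 0], [1, [0, 0, -2.2], 0], [1, [0, 0, -4], 0], [1, [0, 0, -8], 0], [1, [0, 0, -20], 0], [1, [0, 0, -45], 0], [1, [0, 0, -80], 0], [1, [0, 0, -110], 0]]}}

```text
t: 17.45
tcp_pos: [0.5854, 0.1832, 0.1525]
tcp_rot: [[-0.996, 0.094, 0.001], [0.094, 0.996, 0.0], [-0.001, 0.0, -1.0]]
wrist_force: [-0.1, -0.8, 0.9]
opening: -0.0
finger_force: 0.0
```

{"api": "play_rows", "payload": {"steps": [[1, [40, 0, 0], 0], [1, [85, 0, 0], 0], [1, [130, 0, 0], 0], [1, [170, 0, 0], 0], [1, [190, 0, 0], 0], [1, [190, 0, 0], 0], [1, [190, 0, 0], 0]]}}

```text
t: 18.15
tcp_pos: [0.397, 0.2014, 0.1513]
tcp_rot: [[-0.996, 0.093, 0.003], [0.093, 0.996, 0.001], [-0.003, 0.001, -1.0]]
wrist_force: [0.4, -0.7, -0.5]
opening: -0.001
finger_force: 0.0
```

```bash
python3 look.py 41.2 d1; python3 - <<'E'
from station import ctrl
import cv2
f=ctrl.grab_frame('top')['frame'][145:220,250:370,::-1]
cv2.imwrite('pics/d2.png',cv2.resize(f,(780,488),interpolation=cv2.INTER_CUBIC))
E
```

```text
area 1524 box [316 183  63  43] y min/max by x-band [(545, np.float64(135.4), np.float64(222.5)), (560, np.float64(133.7), np.float64(221.7)), (580, np.float64(132.0), np.float64(219.8)), (600, np.float64(129.3), np.float64(218.5)), (613, np.float64(128.5), np.float64(217.0))] x 1/99% [540.4 629.3]
140 625.5 537.4; 150 625.6 538.4; 160 627.4 539.4; 170 629.1 540.6; 180 629.2 541.6; 190 631.0 542.8;
```

View pics/d1.png

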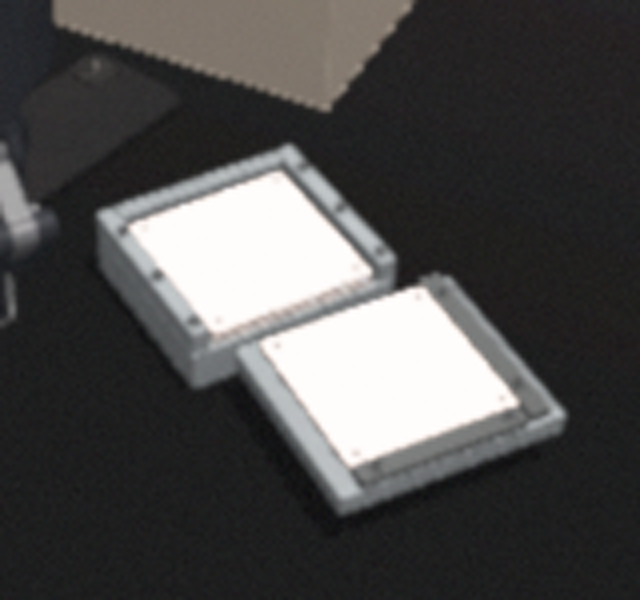

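View pics/d2.png

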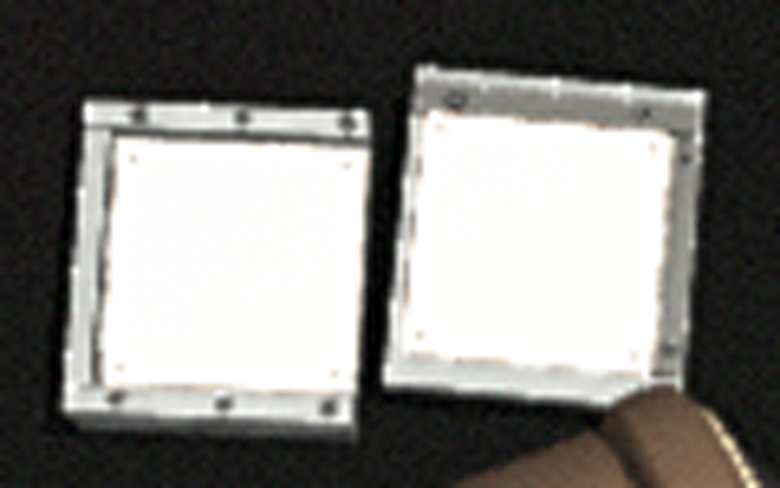

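The plate lies flush against the fence (upper edge, crop (430,112)–(672,135)) and the end stop (right edge, x≈660–672). The middle plate is still in the magazine and the tool is clear.

```bash
python3 -c "
from station import ctrl
print(ctrl.close_job())"
```

```text
the job is handed in; nothing more can be done
None
```

The top plate is in the nest, resting against both the end stop and the side fence. The other two plates are still in the magazine, the press readings never went above about 11 N, and the job was handed in at about 18 s.

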